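# Hold a microphone foot square in the corner of a squaring jig

### The job

A colleague is about to fasten the tan plastic microphone foot from below and needs it held square in the jig's corner. Swing the jig's steel hold-down arm up and over past upright so that it lies right back out of the way, then stand the foot flat on the jig board in the corner, square and touching both aluminium fences, and press it firmly against both. Finish while still gripping the foot and pressing it there (do not let go), and leave the microphone, the rubber cradle and the two hex wrenches where they are.

Things in the scene. Friction and masses are not known exactly. Their poses are not given: they have to be found in the camera images.
- corner (a point): Inside corner of the jig, where both fences' inner faces meet the top of the jig board (12 mm above the shelf). z up; x points through the far fence, y through the side fence: the foot belongs on the -x, -y side and is pressed towards +x and +y. The smooth grey board, fixed to the shelf, is 220 x 150 x 12 mm, centred at -40, -40 mm from here. The jig's yaw varies by +-20 degrees.
- fence_far: Fixed, rigid, smooth aluminium fence bar of the jig, 12 mm thick (x) by 97 mm long (y) by 22 mm high above the board; its inner face is the plane x = 0 of point corner. Origin at the centre of its underside; axes as those of point corner.
- fence_side: Fixed, rigid, smooth aluminium fence bar of the jig, 85 mm long (x) by 12 mm thick (y) by 22 mm high above the board; its inner face is the plane y = 0 of point corner. Origin at the centre of its underside; axes as those of point corner.
- clamp (a joint): Angle of the steel hold-down arm: 0 = closed, level over the nest, pointing along -x of point corner (it starts so, on its stop); 1.57 = upright; 2.7 = open, lying back on its stop beyond the far fence. No spring: its weight (200 g, damped hinge) makes it fall slowly shut when before upright, and back by itself to 2.7 within about 2 s once let go past 1.75.
- hinge (a point): Point on the hold-down arm's hinge axis, fixed to the jig, 85 mm above the shelf, 45 mm along +x and 35 mm along -y from point corner. The axis is level, along y of point corner. The dark steel cheeks that carry it reach 98 mm above the shelf.
- grip (a point): Grip point on the hold-down arm's T-handle, a round steel crossbar (12 mm thick, 90 mm long, along y of point corner) at the arm's free end, 130 mm from the hinge axis; moves with the arm. The arm, a strip 18 x 6 mm, meets the bar's middle; this point is 32 mm from there on the -y side. Closed: 85 mm above the shelf. A presser hangs 28 mm below the strip, 80 mm from the hinge.
- foot: Loose tan plastic microphone foot, 140 to 280 g: square base 70 x 70 x 20 mm, a square boss 30 x 30 mm in its middle up to 65 mm above the underside, a brass stud (10 mm thick) on top up to 75 mm. Origin at the centre of the underside; z up, x and y along the parallel sides of base and boss. All four sides are alike. Starts flat on the shelf, left (+y) of the jig.
- cradle: Bystander: black rubber shock cradle, two rings 90 mm across joined by four posts, 44 mm high, loose on the shelf. Origin at the centre of the underside. The foot and the cradle may swap places.
- microphone: Bystander: gold-plated microphone lying on two rubber pads, 161 mm long along its y, 54 mm high, loose. Origin on the shelf under the body, near its middle.
- wrench_a: Bystander: aluminium L-shaped hex wrench lying flat, 85 mm long along its x, 7 mm thick, loose. Origin on the shelf under the middle of the long leg.
- wrench_b: Bystander: aluminium L-shaped hex wrench lying flat, 70 mm long along its x, 7 mm thick, loose. Origin on the shelf under the middle of the long leg.
Things that resemble listed ones, but are neither listed nor needed, are in the scene too. Several things look just like the foot: the one meant starts farthest to the robot's right.

How it is judged (in metres and radians):
On the way, in this order (a step that is already met when the one before it is completed fails the run):
1. the hold-down arm has been swung over centre and lies back (value of joint clamp above 2.3 rad), for 0.2 s.
2. the foot stands on the jig board in the corner (x of foot in the frame of corner above -0.042 m and y of foot in the frame of corner above -0.042 m and z of foot in the frame of corner between -0.003 and 0.004 m), for 0.2 s.
At the end, for the whole second after the job is handed in: Hold-down arm back (clamp above 2.3 rad). Foot on the jig board, upright and square to the fences within 0.05 rad, its centre 35 mm from each fence face within 4 mm, still, pressing on each fence with over 1.5 N, held by the fingers (over 2 N) (value of joint clamp above 2.3 rad and contact force between foot and fence_far above 1.5 N and contact force between foot and fence_side above 1.5 N and contact force between the fingers and foot above 2 N and x of foot in the frame of corner between -0.039 and -0.031 m and y of foot in the frame of corner between -0.039 and -0.031 m and z of foot in the frame of corner between -0.003 and 0.004 m and (angle between the x axis of foot and the x axis of corner, either way round below 0.05 rad or angle between the x axis of foot and the y axis of corner, either way round below 0.05 rad) and angle between foot's own z axis and vertical below 0.05 rad and linear speed of foot below 0.01 m/s); the arm keeps its last pose, push and grip.
It fails at once if the microphone was disturbed (30 mm) (distance of microphone from where it was at the start of the episode above 0.03 m).
It fails at once if the cradle was disturbed (30 mm) (distance of cradle from where it was at the start of the episode above 0.03 m).
It fails at once if a hex wrench was disturbed (30 mm) (distance of any of wrench_a, wrench_b from where it was at the start of the episode above 0.03 m).
It also fails if it takes over 72 s, if anything falls off the work surface, if the arm or the gripper's body presses on something with over 40 N, if the wrist force passes 120 N, or if a joint passes its speed limit or range.

### The arm

A 7-joint arm with a two-finger parallel gripper is mounted at the origin on the work surface. World frame = base frame: x ahead of the robot, y to its left, z up, the work surface at z = 0. Lengths are in mm, angles in rad, forces in N, time in s.
With the tool pointing down it reaches from about 400 to 875 mm from the base axis. Payload 4.4 kg.
Tool frame: the origin (TCP) lies midway between the tips of the shut fingers; the grasp point (between the pads) lies ctrl.grip_depth behind it (ctrl.grip_depth is the distance from the TCP to the grasp point, in mm); z points along the fingers, y is the line along which they close (so a half turn about z gives the same grasp; the last joint's range is limited). The gripper opens to 85 mm and grips with 20 to 120 N. Pads are 22 mm wide; open, the fingers measure 114 mm over their backs; the gripper's body (76 mm by 85 mm) begins 54 mm behind the grasp point. The pads swing forward as they close: fully open they stand 13 mm farther back than shut.
Start: joints at [-1.358, 0.628, 0.038, 1.517, -0.027, 0.996, -0.02], TCP at [178.857, 624.922, 231.313] pointing down, gripper open.
Joint ranges: [-3.06, 3.06], [-0.37, 2.12], [-1.25, 1.32], [0.18, 2.47], [-1.1, 4.24], [0.23, 1.98], [-2.94, 2.94]. Speed limits (rad/s): [2.57, 2.57, 3.14, 3.14, 3.14, 3.14, 3.14].

### API

Orientations are given as [roll, pitch, yaw] about the fixed x, y, z axes, in that order (R = Rz(yaw) Ry(pitch) Rx(roll)).
In Python, from cell import ctrl gives the robot as it stands.
- The arm moves only by the tool carry_out, never from a script. Its argument "deltas" is one flat list of numbers, 7 for each row, row after row: the turn, a rotation vector about the tool's x, y, z in degrees, then the shift along the tool's x, y, z in m, then the closure, from -1 (fully open) to 1 (shut). In form: [wx, wy, wz, dx, dy, dz, claw, wx, wy, wz, dx, dy, dz, claw, ...]. A call has 1 to 12 rows; each row shifts and turns the commanded pose from where the row before left it, along the tool's axes as they then stand; what a row does not reach is not made up. A row lasts 1/8 s, in which the tool goes at most 62.5 mm and 10.7 degrees, less where a joint would pass 70% of its speed; a pose out of reach is approached as far as the arm can. A call with a gripper value outside its range is refused whole. The fingers move at their own pace and stop on an object; the grip force is fixed at half the most. Time passes only in rows, so rows that do not move let the fingers close. It gives the time, the measured TCP pose, the force, the opening and the grip force at its end, in the units of the state.
- ctrl.read_state(): the state, without advancing time (a new reading comes with each control period).
- ctrl.get_image(name): name is "scene" or "top" or "wrist"; returns the picture (400x640x3 uint8, red, green, blue); there is no depth.
- ctrl.calibration(name): a dict with "mtx" (3x3 intrinsics, pixels), "R" (3x3) and "t" (3): a world point X has camera coordinates R X + t. Camera axes: x right, y down, z forward; pixel columns grow to the right and rows downward; lengths in mm; the calibration is good to about 2 mm. A picture is of the moment at which its call begins: read the wrist's pose just before it. calibration takes no time and is no camera call; for the wrist camera it gives the pose at the moment of the call.
- ctrl.finish_job(): hands the job in; it is judged then, once.
The state is a dict: "clock": time; "qpos": joint angles; "qd": joint speeds; "tau": joint torques, N m; "eef_pos": TCP position; "tool_rot": TCP orientation; "force": force on the tool from outside, world axes, zero at the start; "torque": the same for the moment, N m; "width": finger opening in mm; "gripper_force": force on a finger pad.
Only numpy, scipy, OpenCV 4.12 (cv2) and the standard library are available. Lean on these libraries where they do the work, as an engineer would, in place of code of your own. Each camera call takes 0.05 s, during which the arm holds its last target. There are 200 camera calls.

## Working session

There is one attempt and no reset: what is moved stays moved. The work goes in short steps, Python scripts to look and compute and a tool call to move; the robot and the scene stay as the last step left them, time stands still between calls to the robot, and variables do not carry over. Pictures are saved under pics/ and viewed, at most 10 in all, crops included, and the job is handed in when it is done.

Besides the shell and the picture viewer there is one more tool, called after "Request:" as a command line: name --argument value ..., lists and objects as JSON in quotes. carry_out: Moves the arm, as the interface text tells. Its arguments: {"type":"object","properties":{"deltas":{"type":"array"}},"required":["deltas"]}

```bash
mkdir -p pics; ls; cat > h.py <<'E'
import numpy as np, cv2
from cell import ctrl
def cal(n):
    c=ctrl.calibration(n); return np.array(c["mtx"],float),np.array(c["R"],float),np.array(c["t"],float).ravel()
def ray(c,uv):
    K,R,t=c; d=R.T@np.linalg.solve(K,[uv[0],uv[1],1.]); return -R.T@t,d/np.linalg.norm(d)
def onz(c,uv,z):
    o,d=ray(c,uv); return o+d*(z-o[2])/d[2]
def tri(rays):
    A=sum(np.eye(3)-np.outer(d,d) for o,d in rays); b=sum((np.eye(3)-np.outer(d,d))@o for o,d in rays)
    X=np.linalg.solve(A,b); return X,[np.linalg.norm((np.eye(3)-np.outer(d,d))@(X-o)) for o,d in rays]
def proj(c,X):
    K,R,t=c; p=K@(R@np.asarray(X,float)+t); return p[:2]/p[2]
def snap(n,f):
    im=ctrl.get_image(n)[:,:,::-1].copy(); cv2.imwrite("pics/"+f,im); return im
E
python3 - <<'E'
from h import *
for n in("scene","top"):
    snap(n,n+"0.png"); c=cal(n); print(n,c[0].round(1).tolist(),(-c[1].T@c[2]).round(),c[1].round(2).tolist())
s=ctrl.read_state(); print(s["clock"],s["tool_rot"],s["eef_pos"],ctrl.grip_depth)
E
```

```text
pics
scene [[368.6, 0.0, 322.8], [0.0, 368.6, 201.8], [0.0, 0.0, 1.0]] [1226.  -83.  566.] [[0.23, 0.97, 0.02], [0.55, -0.11, -0.83], [-0.8, 0.21, -0.56]]
top [[402.9, 0.0, 320.8], [0.0, 402.9, 192.1], [0.0, 0.0, 1.0]] [ 471.   87. 1030.] [[-0.02, -1.0, -0.01], [-1.0, 0.02, -0.07], [0.07, 0.0, -1.0]]
0.1 [-3.13987621e+00  1.45359767e-05  2.86270909e+00] [178.71846916 624.35546419 230.47607755] 18.700000000000003
```

View pics/scene0.png

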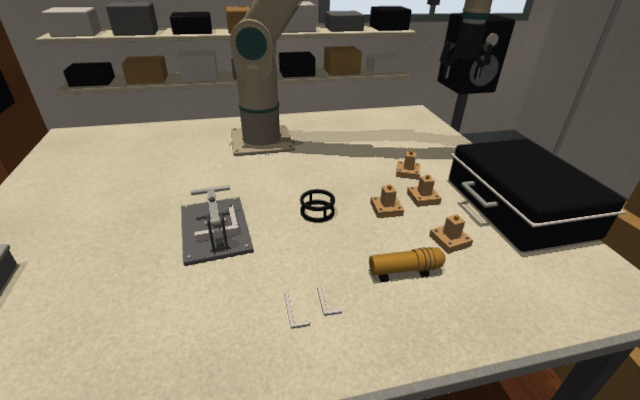

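View pics/top0.png

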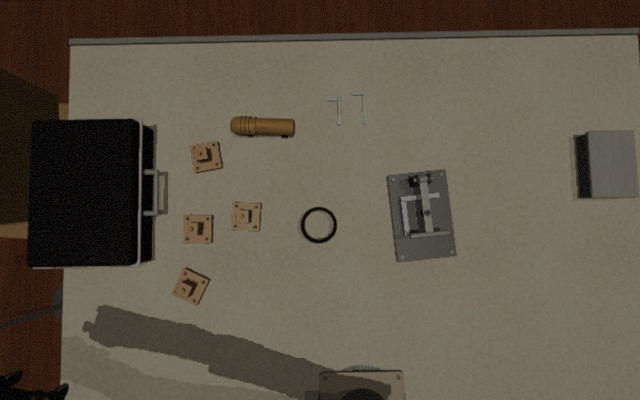

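```bash
python3 - <<'E'
from h import *
t=cv2.imread("pics/top0.png"); s=cv2.imread("pics/scene0.png")
a=cv2.resize(t[160:270,375:465],None,fx=5,fy=5,interpolation=cv2.INTER_CUBIC)[:550]
b=cv2.resize(t[190:245,225:265+3],None,fx=5,fy=5,interpolation=cv2.INTER_CUBIC)
c=cv2.resize(s[180:220,365:408],None,fx=5,fy=5,interpolation=cv2.INTER_CUBIC)
o=np.zeros((600,800,3),np.uint8); o[:550,:450]=a; o[:275,460:460+215]=b; o[300:500,460:675]=c
cv2.imwrite("pics/c1.png",o)
d=cv2.resize(s[175:270,170:265],None,fx=6,fy=6,interpolation=cv2.INTER_CUBIC); cv2.imwrite("pics/c2.png",d)
E
```

```text
(no output)
```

View pics/c1.png

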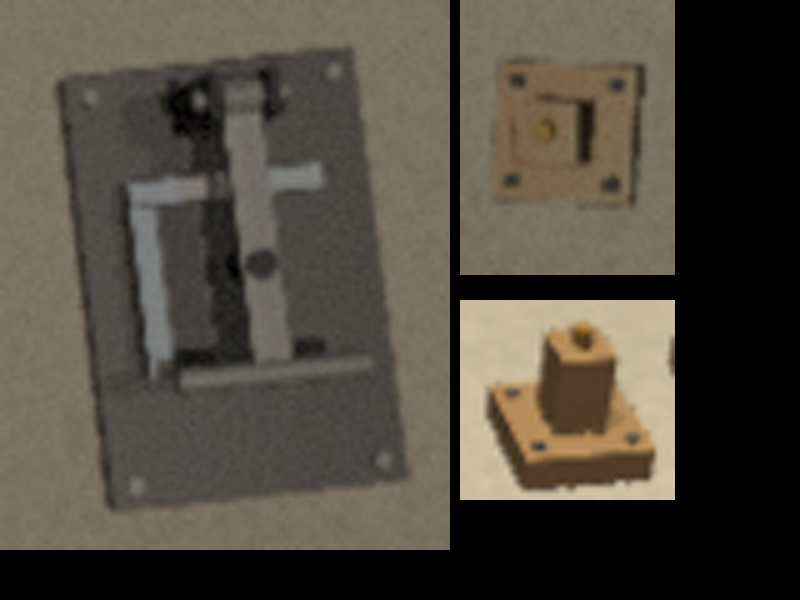

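View pics/c2.png

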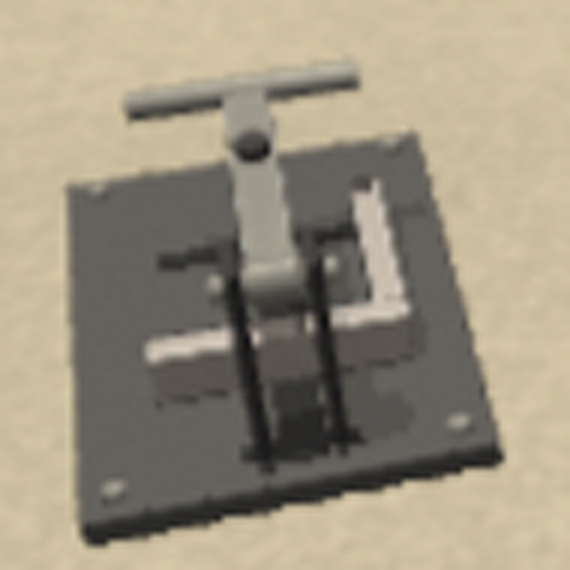

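```bash
python3 - <<'E'
from h import *
T,S=cal("top"),cal("scene")
t1=lambda X,Y:(375-.4+X/5,160-.4+Y/5); t2=lambda X,Y:(225-.4+(X-460)/5,190-.4+Y/5)
s1=lambda X,Y:(170-.42+X/6,175-.42+Y/6); s2=lambda X,Y:(365-.4+(X-460)/5,180-.4+(Y-300)/5)
def pr(n,a,b):
    X,e=tri([ray(T,a),ray(S,b)]); print(n,X.round(1),np.round(e,1)); return X
# board corners tl(far,left) tr br bl ; scene: far side is bottom; left(+y) is right
B=[pr("b",t1(*a),s1(*b)) for a,b in [((62,82),(500,457)),((352,48),(84,528)),((408,478),(68,185)),((112,507),(415,135))]]
P=np.array([onz(T,t1(*a),12) for a in [(62,82),(352,48),(408,478),(112,507)]]); print(P.round(1)); c=P.mean(0)
print("sides",[np.linalg.norm(P[i]-P[i-1]).round(1) for i in range(4)])
vx=(P[0]+P[1]-P[2]-P[3])[:2]; vy=(P[0]+P[3]-P[1]-P[2])[:2]
ya=np.arctan2(vx[1],vx[0]); yb=np.arctan2(-vy[0],vy[1]); y=(ya*22+yb*15)/37; print("yaw",ya,yb,y)
ex=np.array([np.cos(y),np.sin(y),0]); ey=np.array([-np.sin(y),np.cos(y),0]); C=c+40*ex+40*ey; print("corner",C)
l=pr("handle+y",t1(180,380),s1(357,73)); r=pr("handle-y",t1(372,362),s1(128,105)); print(np.linalg.norm(l-r), np.arctan2(*((r-l)[:2]*[1,-1])))
h=C+45*ex-35*ey; print("hinge",h,"handle mid pred",h-130*ex,"meas",(l+r)/2,"grip pred",h-130*ex-32*ey)
pr("stud",t2(543,129),s2(583,328))
F=np.array([onz(T,t2(*a),20) for a in [(500,62),(643,66),(634,205),(494,200)]]); print(F.round(1),F.mean(0),[np.linalg.norm(F[i]-F[i-1]).round(1) for i in range(4)])
pr("fc",t2(500,62),s2(655,452)); pr("fc",t2(643,66),s2(527,455));pr("fc",t2(634,205),s2(488,387))
print([np.degrees(np.arctan2(*(F[i]-F[i-1])[1::-1])).round(1) for i in range(4)])
E
```

```text
b [585.8 -78.1   2. ] [0.9 0.9]
b [ 599.8 -225.1    8.1] [1. 1.]
b [ 382.4 -244.5   10.7] [0.1 0.1]
b [370.3 -96.7   9.2] [0.2 0.2]
[[ 584.5  -77.3   12. ]
 [ 599.3 -225.    12. ]
 [ 382.5 -244.3   12. ]
 [ 370.6  -96.1   12. ]]
sides [np.float64(214.8), np.float64(148.3), np.float64(217.6), np.float64(148.7)]
yaw 0.0880215943397054 0.08979477519231083 0.08874045144211301
corner [ 520.51938606 -117.26370524   12.        ]
handle+y [ 435.9 -116.    84.8] [0.4 0.4]
handle-y [ 442.7 -204.9   85.1] [1. 1.]
89.20014828348329 0.07674178489923043
hinge [ 568.44415874 -148.13790424   12.        ] handle mid pred [ 438.95568932 -159.6590278    12.        ] meas [ 439.29031499 -160.47023173   84.96834294] grip pred [ 441.7916582  -191.53311258   12.        ]
stud [489.8 280.7  73.8] [0. 0.]
[[524.9 313.2  20. ]
 [521.6 241.3  20. ]
 [452.2 246.3  20. ]
 [455.9 316.3  20. ]] [488.6589903  279.25877483  20.        ] [np.float64(69.1), np.float64(71.9), np.float64(69.6), np.float64(70.1)]
fc [525.1 314.1  15.9] [0. 0.]
fc [522.  242.5  22. ] [1.6 1.6]
fc [452.4 247.5  17.6] [0.9 0.9]
[np.float64(-2.5), np.float64(-92.6), np.float64(175.9), np.float64(87.0)]
```

```bash
cat > plan.py <<'E'
import sys,math
from h import *
from scipy.spatial.transform import Rotation as Ro
def plan(tgt,yaw,n,claw,p=None,R=None,prt=True):
    s=ctrl.read_state(); p=np.array(s["eef_pos"],float) if p is None else p
    R=Ro.from_euler("xyz",s["tool_rot"]) if R is None else R
    Rt=Ro.from_euler("xyz",[math.pi,0,yaw]); w=(R.inv()*Rt).as_rotvec()/n; d=(np.array(tgt,float)-p)/n
    for i in range(n):
        sh=R.inv().apply(d)/1000; print(",".join("%g"%round(v,2) for v in np.degrees(w))+","+",".join("%g"%round(v,4) for v in sh)+",%g"%claw,end=", \n"); R=R*Ro.from_rotvec(w)
    return np.array(tgt,float),R
def where():
    s=ctrl.read_state(); print(s["clock"],np.round(s["eef_pos"],1),np.round(s["tool_rot"],4),np.round(s["force"],1),s["width"],s["gripper_force"],np.round(s["qpos"],2))
E
python3 - <<'E'
from plan import *
where()
p,R=plan([480,200,200],1.66,8,0)
plan([441,-192,180],1.66,7,0,p,R)
E
```

```text
0.1 [178.7 624.4 230.5] [-3.1399  0.      2.8627] [ 0.3  0.5 -0.4] 85.342423831684 0.0 [-1.36  0.63  0.04  1.52 -0.03  1.   -0.02]
-0.01,0.01,8.61,-0.0508,-0.0406,0.0039,0, 
-0.01,0.01,8.61,-0.0563,-0.0326,0.0039,0, 
-0.01,0.01,8.61,-0.0606,-0.0238,0.0039,0, 
-0.01,0.01,8.61,-0.0634,-0.0144,0.0038,0, 
-0.01,0.01,8.61,-0.0649,-0.0048,0.0038,0, 
-0.01,0.01,8.61,-0.0649,0.005,0.0038,0, 
-0.01,0.01,8.61,-0.0634,0.0147,0.0038,0, 
-0.01,0.01,8.61,-0.0605,0.024,0.0038,0, 
0,-0,-0,-0.0553,-0.0105,0.0029,0, 
0,-0,-0,-0.0553,-0.0105,0.0029,0, 
0,-0,-0,-0.0553,-0.0105,0.0029,0, 
0,-0,-0,-0.0553,-0.0105,0.0029,0, 
0,-0,-0,-0.0553,-0.0105,0.0029,0, 
0,-0,-0,-0.0553,-0.0105,0.0029,0, 
0,-0,-0,-0.0553,-0.0105,0.0029,0,
```

Request:
carry_out --deltas '[0, 0, 8.6, -0.045, -0.036, 0.004, -1, 0, 0, 8.6, -0.05, -0.029, 0.004, -1, 0, 0, 8.6, -0.054, -0.021, 0.004, -1, 0, 0, 8.6, -0.056, -0.013, 0.004, -1, 0, 0, 8.6, -0.058, -0.004, 0.004, -1, 0, 0, 8.6, -0.058, 0.004, 0.004, -1, 0, 0, 8.6, -0.056, 0.013, 0.004, -1, 0, 0, 8.6, -0.054, 0.021, 0.004, -1, 0, 0, 0, -0.055, -0.005, 0, -1, 0, 0, 0, -0.055, -0.005, 0, -1]'

```text
clock: 1.35
eef_pos: [446.4, 135.2, 198.9]
tool_rot: [-3.141, 0.001, 1.662]
force: [0.9, -0.2, 0.0]
width: 85.2
gripper_force: 0.0
```

```bash
python3 - <<'E'
from plan import *
where()
plan([441,-192,180],1.6595,7,-1)
E
```

```text
1.35 [446.4 135.2 198.9] [-3.1412e+00  6.0000e-04  1.6618e+00] [ 0.9 -0.2  0. ] 85.23919865746822 0.0 [-0.62  0.44  0.36  2.06 -0.24  0.69 -0.  ]
-0,0,0.02,-0.0465,-0.005,0.0027,-1, 
-0,0,0.02,-0.0465,-0.005,0.0027,-1, 
-0,0,0.02,-0.0465,-0.005,0.0027,-1, 
-0,0,0.02,-0.0465,-0.005,0.0027,-1, 
-0,0,0.02,-0.0465,-0.005,0.0027,-1, 
-0,0,0.02,-0.0465,-0.0049,0.0027,-1, 
-0,0,0.02,-0.0465,-0.0049,0.0027,-1,
```

Request:
carry_out --deltas '[0, 0, 0, -0.0465, -0.005, 0.0027, -1, 0, 0, 0, -0.0465, -0.005, 0.0027, -1, 0, 0, 0, -0.0465, -0.005, 0.0027, -1, 0, 0, 0, -0.0465, -0.005, 0.0027, -1, 0, 0, 0, -0.0465, -0.005, 0.0027, -1, 0, 0, 0, -0.0465, -0.005, 0.0027, -1, 0, 0, 0, -0.0465, -0.005, 0.0027, -1, 0, 0, 0, 0, 0, 0, -1, 0, 0, 0, 0, 0, 0, -1]'

```text
clock: 2.48
eef_pos: [440.8, -189.6, 180.1]
tool_rot: [-3.141, -0.001, 1.662]
force: [-0.6, 0.3, -0.3]
width: 85.3
gripper_force: 0.0
```

```bash
python3 - <<'E'
from plan import *
where()
c=cal("wrist"); im=snap("wrist","w1.png")
print("cam",(-c[1].T@c[2]).round(1))
for X in [(441.8,-191.5,85),(435.9,-116,85),(442.7,-205,85),(520.5,-117.3,12)]: print(X,proj(c,X).round(0))
plan([441.5,-191.5,67],1.6595,4,-1)
E
```

```text
2.475 [ 440.8 -189.6  180.1] [-3.1408e+00 -1.0000e-03  1.6619e+00] [-0.6  0.3 -0.3] 85.26002811844576 0.0 [ 0.12  0.48  0.33  2.04 -0.25  0.65  0.7 ]
cam [ 433.6 -114.1  323.1]
(441.8, -191.5, 85) [323. 211.]
(435.9, -116, 85) [325.  99.]
(442.7, -205, 85) [323. 229.]
(520.5, -117.3, 12) [423. 109.]
-0.01,-0.02,0.05,-0.0007,0.0001,0.0283,-1, 
-0.01,-0.02,0.05,-0.0007,0.0001,0.0283,-1, 
-0.01,-0.02,0.05,-0.0007,0.0001,0.0283,-1, 
-0.01,-0.02,0.05,-0.0006,0.0001,0.0283,-1,
```

View pics/w1.png

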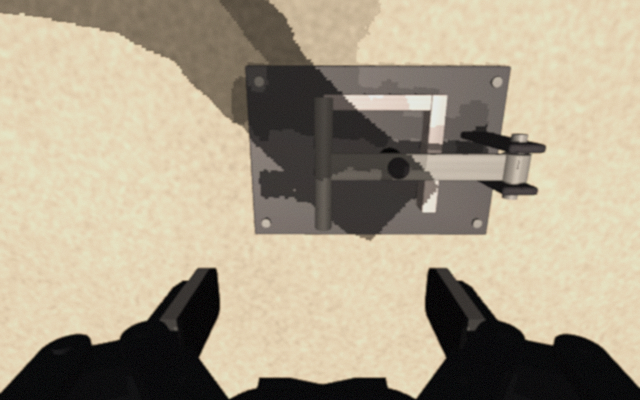

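The wrist view shows the T-handle bar at column 323, rows 97 to 230, exactly where my measured points project. The fences are at (380,102) and (435,155), and the cheeks are at (515,165). Descending on the −y half of the bar.

Request:
carry_out --deltas '[0, 0, 0, -0.0005, 0, 0.028, -1, 0, 0, 0, -0.0005, 0, 0.028, -1, 0, 0, 0, -0.0005, 0, 0.028, -1, 0, 0, 0, -0.0005, 0, 0.029, -1, 0, 0, 0, 0, 0, 0, 1, 0, 0, 0, 0, 0, 0, 1, 0, 0, 0, 0, 0, 0, 1, 0, 0, 0, 0, 0, 0, 1, 0, 0, 0, 0, 0, 0, 1, 0, 0, 0, 0, 0, 0, 1]'

```text
clock: 3.78
eef_pos: [441.7, -192.3, 68.3]
tool_rot: [3.14, 0.0, 1.662]
force: [-0.5, 1.0, 5.8]
width: 10.1
gripper_force: 58.5
```

Request:
carry_out --deltas '[0, 0, 0, 0, 0.0006, -0.013, 1, 0, 0, 0, 0, 0.0019, -0.0129, 1, 0, 0, 0, 0, 0.0032, -0.0126, 1, 0, 0, 0, 0, 0.0044, -0.0122, 1, 0, 0, 0, 0, 0.0057, -0.0117, 1, 0, 0, 0, 0, 0.0068, -0.0111, 1]'

```text
clock: 4.53
eef_pos: [462.0, -190.4, 141.4]
tool_rot: [-3.138, -0.001, 1.661]
force: [-4.1, -2.8, -2.3]
width: 9.7
gripper_force: 58.3
```

Request:
carry_out --deltas '[0, 0, 0, 0, 0.0079, -0.0104, 1, 0, 0, 0, 0, 0.0088, -0.0095, 1, 0, 0, 0, 0, 0.0098, -0.0086, 1, 0, 0, 0, 0, 0.0106, -0.0076, 1, 0, 0, 0, 0, 0.0113, -0.0064, 1, 0, 0, 0, 0, 0.0118, -0.0053, 1, 0, 0, 0, 0, 0.0123, -0.0041, 1, 0, 0, 0, 0, 0.0127, -0.0028, 1, 0, 0, 0, 0, 0.0129, -0.0016, 1]'

```text
clock: 5.65
eef_pos: [561.9, -181.5, 200.1]
tool_rot: [3.141, 0.0, 1.662]
force: [-1.7, -2.5, -2.4]
width: 9.6
gripper_force: 63.1
```

Request:
carry_out --deltas '[0, 0, 0, 0, 0.013, -0.0003, 1, 0, 0, 0, 0, 0.013, 0.001, 1, 0, 0, 0, 0, 0.0128, 0.0023, 1, 0, 0, 0, 0, 0.0125, 0.0036, 1, 0, 0, 0, 0, 0.012, 0.0048, 1, 0, 0, 0, 0, 0.0115, 0.006, 1, 0, 0, 0, 0, 0.0109, 0.0071, 1, 0, 0, 0, 0, 0.0101, 0.0081, 1]'

```text
clock: 6.65
eef_pos: [657.8, -172.9, 164.2]
tool_rot: [3.141, 0.001, 1.662]
force: [-1.6, -3.0, -1.3]
width: 9.7
gripper_force: 67.1
```

Request:
carry_out --deltas '[0, 0, 0, 0, 0.0092, 0.0092, 1, 0, 0, 0, 0, 0.0083, 0.01, 1, 0, 0, 0, 0, 0.0072, 0.0108, 1, 0, 0, 0, 0, 0, 0, 1]'

```text
clock: 7.15
eef_pos: [682.0, -170.7, 132.7]
tool_rot: [-3.141, 0.001, 1.662]
force: [-0.8, -5.0, -1.4]
width: 9.6
gripper_force: 70.8
```

Request:
carry_out --deltas '[0, 0, 0, 0, 0, 0, -1, 0, 0, 0, 0, 0, 0, -1, 0, 0, 0, 0, 0, 0, -1, 0, 0, 0, 0, 0, 0, -1, 0, 0, 0, 0, 0, -0.03, -1, 0, 0, 0, 0, 0, -0.03, -1, 0, 0, 0, 0, 0, -0.03, -1, 0, 0, 0, 0, 0, 0, -1]'

```text
clock: 8.15
eef_pos: [683.2, -170.8, 227.7]
tool_rot: [3.136, 0.002, 1.662]
force: [-0.2, -0.2, -0.6]
width: 85.3
gripper_force: 0.0
```

```bash
python3 - <<'E'
from plan import *
where()
im=snap("top","top1.png"); s=snap("scene","scene1.png")
o=np.zeros((560,800,3),np.uint8); o[:550,:400]=cv2.resize(im[150:260,385:465],None,fx=5,fy=5,interpolation=2)
o[:480,410:800]=cv2.resize(s[165:285,170:268],(390,480),interpolation=2); cv2.imwrite("pics/c3.png",o)
plan([489,235,200],1.513,8,-1)
E
```

```text
8.15 [ 683.2 -170.8  227.7] [3.1361e+00 1.8000e-03 1.6621e+00] [-0.2 -0.2 -0.6] 85.30485579200898 0.0 [ 0.02  0.74  0.35  1.36 -0.27  1.08  0.5 ]
-0,-0,1.07,0.0526,-0.0193,0.0031,-1, 
-0,-0,1.07,0.0522,-0.0203,0.0031,-1, 
-0,-0,1.07,0.0518,-0.0213,0.0031,-1, 
-0,-0,1.07,0.0514,-0.0222,0.0031,-1, 
-0,-0,1.07,0.051,-0.0232,0.0031,-1, 
-0,-0,1.07,0.0506,-0.0241,0.0031,-1, 
-0,-0,1.07,0.0501,-0.0251,0.003,-1, 
-0,-0,1.07,0.0496,-0.026,0.003,-1,
```

View pics/c3.png

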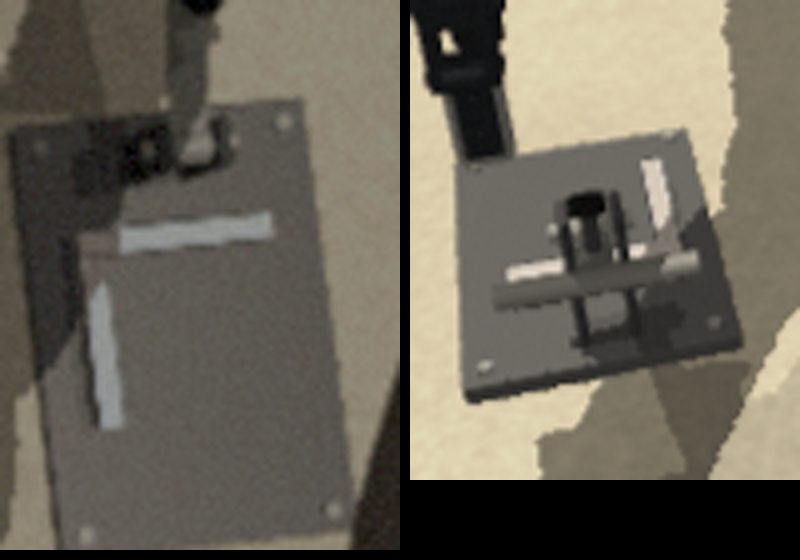

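The arm lies back, with the handle beyond the far fence at crop (595,280). The nest is clear, and the inner fence edges can be seen at crop (120,252) to (272,235) and (107,283) to (124,428).

Request:
carry_out --deltas '[0, 0, 1.07, 0.0526, -0.0193, 0.003, -1, 0, 0, 1.07, 0.0522, -0.0203, 0.003, -1, 0, 0, 1.07, 0.0518, -0.0213, 0.003, -1, 0, 0, 1.07, 0.0514, -0.0222, 0.003, -1, 0, 0, 1.07, 0.051, -0.0232, 0.003, -1, 0, 0, 1.07, 0.0506, -0.0241, 0.003, -1, 0, 0, 1.07, 0.0501, -0.0251, 0.003, -1, 0, 0, 1.07, 0.0496, -0.026, 0.003, -1, 0, 0, 0, 0, 0, 0, -1, 0, 0, 0, 0, 0, 0, -1]'

```text
clock: 9.5
eef_pos: [488.9, 233.9, 199.8]
tool_rot: [-3.141, 0.002, 1.513]
force: [0.8, -0.5, -0.1]
width: 85.1
gripper_force: 0.0
```

```bash
python3 - <<'E'
from plan import *
where()
T=cal("top"); q=lambda X,Y:onz(T,(385-.4+X/5,150-.4+Y/5),34)[:2]
a,b,c,d=q(120,252),q(272,235),q(107,283),q(124,428)
t=np.linalg.solve(np.c_[b-a,-(d-c)],c-a); print("fence corner",a+t[0]*(b-a),"yaws",np.arctan2((a-b)[1],(a-b)[0])-np.pi/2,np.arctan2(*((c-d)[::-1])))
c=cal("wrist"); im=snap("wrist","w2.png")
for X in [(490,280,75)]+[(524.9,313.2,20),(521.6,241.3,20),(452.2,246.3,20),(455.9,316.3,20)]: print(proj(c,X).round(0))
E
```

```text
9.5 [488.9 233.9 199.8] [-3.1405e+00  1.7000e-03  1.5130e+00] [ 0.8 -0.5 -0.1] 85.09693473479653 0.0 [-0.78  0.55  0.42  1.86 -0.3   0.8  -0.26]
fence corner [ 520.7347403  -117.23614118] yaws 0.09401493408150308 0.08398990621026474
[320. 137.]
[359.  89.]
[357. 170.]
[282. 169.]
[279.  90.]
```

View pics/w2.png

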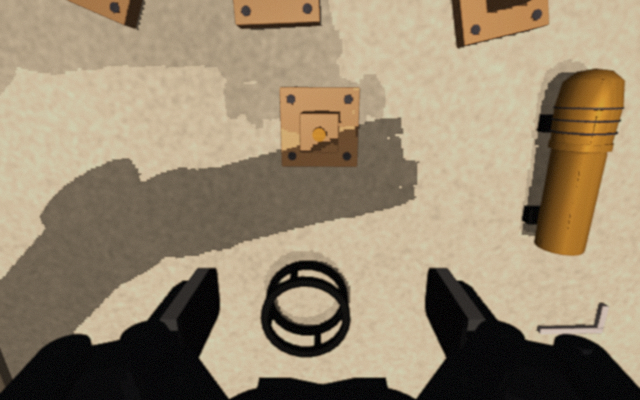

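The foot meant has base corners at about (281,87), (359,88), (357,166) and (281,166), with the stud at (320,134). It is square to the tool and within 2 mm of my estimate. The look-alikes are at the top edge of the view, at (105,5), (278,8) and (500,15). The cradle is at (307,307) and the microphone at (585,160).

```bash
python3 - <<'E'
from plan import *
c=cal("wrist")
F=np.array([onz(c,p,20) for p in [(281,87),(359,88),(357,166),(281,166)]]); print(F.round(1).tolist(),F.mean(0)); print(onz(c,(320,134),75))
p,R=plan([489.2,281.5,100],1.513,3,-1); plan([489.2,281.5,28],1.513,3,-1,p,R)
E
```

```text
[[458.8, 317.7, 20.0], [526.2, 312.8, 20.0], [522.4, 244.4, 20.0], [452.2, 248.6, 20.0]] [489.9116248 280.8993919  20.       ]
[490.66333564 281.31031682  75.        ]
-0.01,0.03,-0.04,0.0162,-0.0011,0.0333,-1, 
-0.01,0.03,-0.04,0.0161,-0.0011,0.0333,-1, 
-0.01,0.03,-0.04,0.0161,-0.0011,0.0333,-1, 
-0,-0,0,-0,-0,0.024,-1, 
-0,-0,0,-0,-0,0.024,-1, 
-0,-0,0,-0,-0,0.024,-1,
```

Request:
carry_out --deltas '[0, 0, 0.2, 0.016, -0.001, 0.033, -1, 0, 0, 0.2, 0.016, -0.001, 0.033, -1, 0, 0, 0.2, 0.016, 0, 0.033, -1, 0, 0, 0, -0.001, 0, 0.024, -1, 0, 0, 0, 0, 0, 0.024, -1, 0, 0, 0, 0, 0, 0.024, -1, 0, 0, 0, 0, 0, 0, -1, 0, 0, 0, 0, 0, 0, 1, 0, 0, 0, 0, 0, 0, 1, 0, 0, 0, 0, 0, 0, 1, 0, 0, 0, 0, 0, 0, 1, 0, 0, 0, 0, 0, 0, 1]'

```text
clock: 11.05
eef_pos: [490.7, 282.0, 30.5]
tool_rot: [3.141, -0.001, 1.502]
force: [-0.6, -0.0, 6.0]
width: 29.5
gripper_force: 60.4
```

Request:
carry_out --deltas '[0, 0, 0, 0, 0, -0.01, 1, 0, 0, 0, 0, 0, -0.04, 1, 0, 0, 0, 0, 0, -0.05, 1, 0, 0, 0, 0, 0, -0.05, 1, 0, 0, 0, 0, 0, 0, 1, 0, 0, 0, 0, 0, 0, 1]'

```text
clock: 11.8
eef_pos: [489.2, 281.5, 179.1]
tool_rot: [-3.14, 0.0, 1.503]
force: [-0.0, -0.3, -2.8]
width: 29.3
gripper_force: 59.9
```

```bash
python3 - <<'E'
from plan import *
plan([479.9,-165.5,150],1.6595,10,1)
E
```

```text
-0.01,0,-0.9,-0.0447,0.0021,0.0029,1, 
-0.01,0,-0.9,-0.0447,0.0014,0.0029,1, 
-0.01,0,-0.9,-0.0447,0.0007,0.0029,1, 
-0.01,0,-0.9,-0.0447,0,0.0029,1, 
-0.01,0,-0.9,-0.0447,-0.0007,0.0029,1, 
-0.01,0,-0.9,-0.0447,-0.0014,0.0029,1, 
-0.01,0,-0.9,-0.0447,-0.0021,0.0029,1, 
-0.01,0,-0.9,-0.0446,-0.0028,0.0029,1, 
-0.01,0,-0.9,-0.0446,-0.0035,0.0029,1, 
-0.01,0,-0.9,-0.0445,-0.0042,0.0029,1,
```

Request:
carry_out --deltas '[0, 0, -0.9, -0.0447, 0.0021, 0.003, 1, 0, 0, -0.9, -0.0447, 0.0014, 0.003, 1, 0, 0, -0.9, -0.0447, 0.0007, 0.003, 1, 0, 0, -0.9, -0.0447, 0, 0.003, 1, 0, 0, -0.9, -0.0447, -0.0007, 0.003, 1, 0, 0, -0.9, -0.0447, -0.0014, 0.003, 1, 0, 0, -0.9, -0.0447, -0.0021, 0.003, 1, 0, 0, -0.9, -0.0446, -0.0028, 0.003, 1, 0, 0, -0.9, -0.0446, -0.0035, 0.003, 1, 0, 0, -0.9, -0.0445, -0.0042, 0.003, 1, 0, 0, 0, 0, 0, 0, 1, 0, 0, 0, 0, 0, 0, 1]'

```text
clock: 13.3
eef_pos: [479.5, -164.5, 148.2]
tool_rot: [-3.138, -0.002, 1.659]
force: [0.2, 1.5, -2.7]
width: 29.1
gripper_force: 59.8
```

```bash
python3 - <<'E'
from plan import *
where()
plan([479.9,-165.5,45],1.6595,6,1)
c=cal("wrist"); im=snap("wrist","w3.png")
E
```

```text
13.3 [ 479.5 -164.5  148.2] [-3.1385e+00 -2.0000e-03  1.6589e+00] [ 0.2  1.5 -2.7] 29.11046598870596 59.775418639183044 [ 0.08  0.57  0.29  2.   -0.27  0.62  0.63]
-0.03,-0.02,-0.01,-0.0002,0.0001,0.0172,1, 
-0.03,-0.02,-0.01,-0.0002,0.0001,0.0172,1, 
-0.03,-0.02,-0.01,-0.0002,0.0001,0.0172,1, 
-0.03,-0.02,-0.01,-0.0002,0.0001,0.0172,1, 
-0.03,-0.02,-0.01,-0.0002,0.0001,0.0172,1, 
-0.03,-0.02,-0.01,-0.0002,0.0001,0.0172,1,
```

View pics/w3.png

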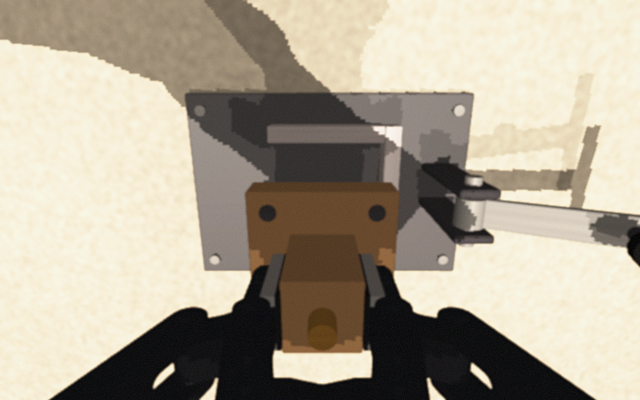

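The foot sits square in the grip: its base edge is level at row 183, columns 247 to 397. Both fences are ahead of it, at (330,132) and (390,160). Lowering it.

Request:
carry_out --deltas '[-0.1, -0.1, 0, 0, 0, 0.025, 1, 0, 0, 0, 0, 0, 0.025, 1, 0, 0, 0, 0, 0, 0.025, 1, 0, 0, 0, 0, 0, 0.018, 1, 0, 0, 0, 0, 0, 0.008, 1, 0, 0, 0, 0, 0, 0, 1, 0, 0, 0, 0, 0, 0, 1]'

```text
clock: 14.22
eef_pos: [481.3, -165.4, 49.2]
tool_rot: [3.139, 0.002, 1.66]
force: [0.3, 0.1, -2.0]
width: 29.2
gripper_force: 59.8
```

Request:
carry_out --deltas '[0, 0, 0, 0, 0, 0.002, 1, 0, 0, 0, 0, 0, 0.001, 1, 0, 0, 0, 0, 0, 0, 1]'

```text
clock: 14.6
eef_pos: [480.8, -165.6, 45.7]
tool_rot: [3.14, 0.002, 1.659]
force: [0.3, 0.0, -2.1]
width: 29.0
gripper_force: 59.8
```

Request:
carry_out --deltas '[0, 0, 0, 0, 0, 0.0015, 1, 0, 0, 0, 0, 0, 0.001, 1, 0, 0, 0, 0, 0, 0.0005, 1, 0, 0, 0, 0, 0, 0, 1]'

```text
clock: 15.1
eef_pos: [480.8, -165.6, 42.6]
tool_rot: [3.14, 0.002, 1.659]
force: [0.5, 0.2, -1.5]
width: 29.3
gripper_force: 59.9
```

Request:
carry_out --deltas '[0, 0, 0, 0, 0, 0.001, 1, 0, 0, 0, 0, 0, 0.0005, 1, 0, 0, 0, 0, 0, 0, 1]'

```text
clock: 15.48
eef_pos: [480.8, -165.7, 42.5]
tool_rot: [3.139, 0.001, 1.659]
force: [-2.1, 1.1, 15.2]
width: 29.2
gripper_force: 62.1
```

Request:
carry_out --deltas '[0, 0, 0, 0, 0, -0.001, 1, 0, 0, 0, 0.003, 0.003, 0, 1, 0, 0, 0, 0.003, 0.003, 0, 1, 0, 0, 0, 0.001, 0.001, 0, 1, 0, 0, 0, 0, 0, 0, 1]'

```text
clock: 16.1
eef_pos: [487.6, -158.6, 42.6]
tool_rot: [3.139, 0.003, 1.659]
force: [-0.5, -2.0, 6.1]
width: 29.2
gripper_force: 60.9
```

Request:
carry_out --deltas '[0, 0, 0, 0, 0.001, 0, 1, 0, 0, 0, 0, 0.001, 0, 1, 0, 0, 0, 0, 0, 0, 1]'

```text
clock: 16.48
eef_pos: [488.6, -158.4, 42.5]
tool_rot: [3.141, 0.002, 1.659]
force: [-3.3, -1.9, 7.7]
width: 29.3
gripper_force: 61.1
```

Request:
carry_out --deltas '[0, 0, 0, 0.001, 0, 0, 1, 0, 0, 0, 0.001, 0, 0, 1, 0, 0, 0, 0, 0, 0, 1]'

```text
clock: 16.85
eef_pos: [488.8, -157.8, 42.6]
tool_rot: [3.14, 0.004, 1.658]
force: [-1.6, -4.2, 7.0]
width: 29.0
gripper_force: 61.0
```

Request:
carry_out --deltas '[0, 0, 0, 0.001, 0.0005, 0, 1, 0, 0, 0, 0.001, 0.0005, 0, 1, 0, 0, 0, 0, 0, 0, 1, 0, 0, 0, 0, 0, 0, 1]'

```text
clock: 17.35
eef_pos: [488.7, -156.8, 42.7]
tool_rot: [3.141, 0.005, 1.657]
force: [-5.1, -5.2, 8.7]
width: 29.5
gripper_force: 61.3
```

```bash
python3 - <<'E'
from plan import *
where()
im=snap("wrist","w4.png")
cv2.imwrite("pics/c4.png",cv2.resize(im[90:330,170:490],(800,600),interpolation=2))
E
```

```text
17.35 [ 488.7 -156.8   42.7] [3.1408 0.005  1.6567] [-5.1 -5.2  8.7] 29.471772160530364 61.26062750816345 [ 0.13  0.75  0.19  2.05 -0.35  0.37  0.68]
```

View pics/c4.png

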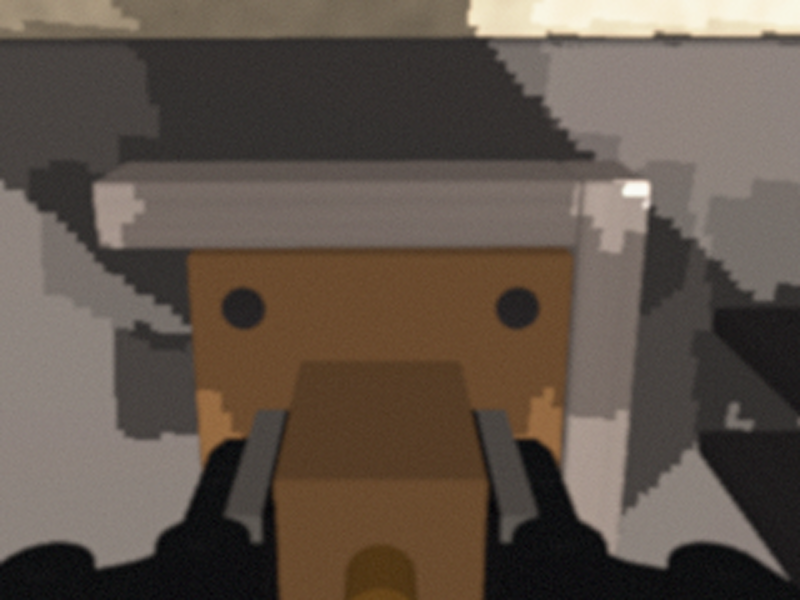

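The foot's base lies against both fence faces: the side fence along crop row 250, the far fence along crop column 572. Pressing more firmly.

Request:
carry_out --deltas '[0, 0, 0, 0.001, 0.0005, -0.0003, 1, 0, 0, 0, 0.001, 0.0005, -0.0002, 1, 0, 0, 0, 0, 0, 0, 1, 0, 0, 0, 0, 0, 0, 1]'

```text
clock: 17.9
eef_pos: [488.6, -155.0, 42.7]
tool_rot: [-3.141, 0.005, 1.657]
force: [-6.3, -7.3, 5.8]
width: 29.6
gripper_force: 60.8
```

Request:
carry_out --deltas '[0, 0, 0, 0.001, 0, 0, 1, 0, 0, 0, 0.001, 0.0005, 0, 1, 0, 0, 0, 0, 0, 0, 1, 0, 0, 0, 0, 0, 0, 1]'

```text
clock: 18.4
eef_pos: [488.6, -154.9, 42.8]
tool_rot: [-3.141, 0.008, 1.656]
force: [-5.8, -11.5, 5.4]
width: 29.2
gripper_force: 60.8
```

Request:
carry_out --deltas '[0, 0, 0, 0, 0.001, 0, 1, 0, 0, 0, 0, 0.001, 0, 1, 0, 0, 0, 0, 0, 0, 1, 0, 0, 0, 0, 0, 0, 1, 0, 0, 0, 0, 0, 0, 1, 0, 0, 0, 0, 0, 0, 1]'

```text
clock: 19.15
eef_pos: [488.7, -154.9, 42.8]
tool_rot: [-3.138, 0.007, 1.656]
force: [-10.2, -11.4, 9.4]
width: 29.4
gripper_force: 61.3
```

```bash
python3 - <<'E'
from plan import *
where()
a=snap("wrist","w5.png"); b=snap("top","top2.png"); s=snap("scene","scene2.png")
o=np.zeros((600,800,3),np.uint8); o[:360,:480]=cv2.resize(a[90:330,170:490],(480,360),interpolation=2)
o[:320,480:]=cv2.resize(b[165:245,385:465],(320,320),interpolation=2)
o[370:600,:460]=cv2.resize(s[160:275,120:350],(460,230),interpolation=2); cv2.imwrite("pics/c5.png",o)
where()
E
```

```text
19.15 [ 488.7 -154.9   42.8] [-3.1376  0.0068  1.6556] [-10.2 -11.4   9.4] 29.36495934945145 61.30544900894165 [ 0.12  0.75  0.2   2.04 -0.35  0.38  0.67]
19.3 [ 488.7 -154.9   42.8] [-3.1376  0.0068  1.6555] [-11.2 -12.    9.5] 29.202074554323094 61.304689049720764 [ 0.12  0.75  0.2   2.04 -0.35  0.38  0.67]
```

View pics/c5.png

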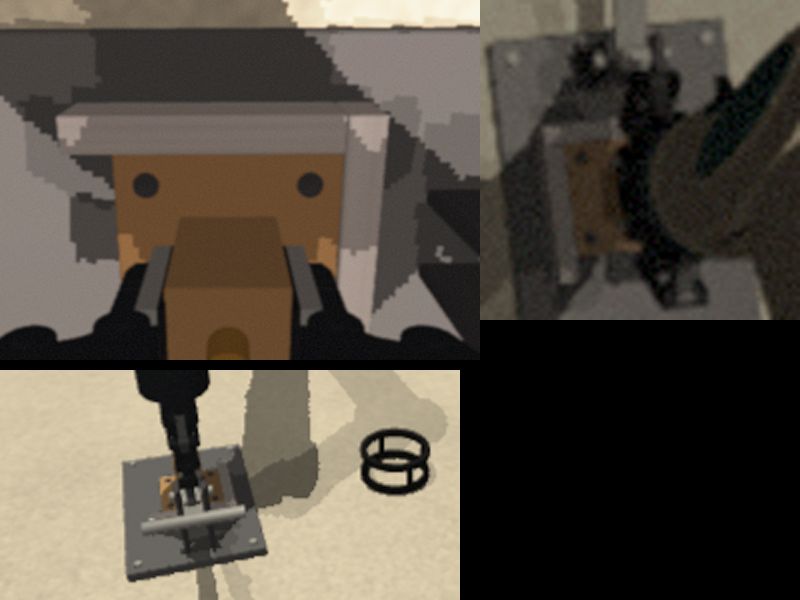

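The foot's base is flush against both fences, at (230,155) and (343,210) in the wrist crop. The hold-down arm lies back, the cradle is untouched, and the measured push is about 11 N on each axis. TCP in the corner frame is about (−35.2, −34.7) mm. Handing in.

```bash
python3 -c "
from cell import ctrl
print(ctrl.finish_job())"
```

```text
the job is handed in; nothing more can be done
None
```

I handed the job in with the hold-down arm lying back and the foot gripped flat in the corner, pressed at about 11 N towards each fence; the verdict wasn't shown, and I didn't re-measure the microphone, cradle or wrenches.

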